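# Present the tall glass cassette to the inspection camera

## Robot

A 6-joint arm with a two-finger parallel gripper is mounted at the origin on the work surface. World frame = base frame: x ahead of the robot, y to its left, z up, the work surface at z = 0. Lengths are in m, angles in rad, forces in N, time in s.
With the tool pointing down it reaches from about 0.375 to 0.9 m from the base axis. Payload 3.1 kg.
Tool frame: the origin (TCP) lies at the very end of the fingers, on their centre line; the grasp point (between the pads) lies 19 mm behind it; z points along the fingers, y is the direction in which the jaws open and shut (so a half turn about z gives the same grasp; the last joint's range is limited). The gripper opens to 85 mm and grips with 20 to 120 N. Pads are 22 mm wide; open, the fingers measure 114 mm over their backs; the gripper's body (76 mm by 85 mm) begins 54 mm behind the grasp point. The pads swing forward as they close: fully open they stand 13 mm farther back than shut.
Start: joints at [0.953, 0.527, 1.433, -0, 1.181, -0.178], TCP at [0.266, 0.566, 0.231] pointing down, gripper open.
Joint ranges: [-3.08, 3.08], [-0.75, 2.2], [0.22, 2.44], [-1.43, 4.57], [0, 2.65], [-2.85, 2.85]. Speed limits (rad/s): [2.79, 2.79, 3.14, 3.14, 3.14, 3.14].

## Interface

Orientations are given as a unit quaternion [x, y, z, w].
In Python, from station import manip gives the robot as it stands.
- The arm moves only by the tool send_rows, never from a script. Its argument "motion" is a list of rows, each an object with "gripper": the finger opening in mm, from 0 to 85.4; "travel": the shift along the tool's x, y, z in mm, a list of three; "rotation": the turn, a rotation vector about the tool's x, y, z in degrees, a list of three. In form: [{"gripper": gripper, "travel": [x, y, z], "rotation": [ax, ay, az]}, ...]. A call has 1 to 12 rows; each row shifts and turns the commanded pose from where the row before left it, along the tool's axes as they then stand; what a row does not reach is not made up. A row lasts 1/12 s, in which the tool goes at most 41.7 mm and 7.16 degrees, less where a joint would pass 70% of its speed; a pose out of reach is approached as far as the arm can. A call is refused whole if a number of a shift passes 41.7 or a number of a turn 7.16, either way. A call with a gripper value outside its range is refused whole. The fingers move at their own pace and stop on an object; "newtons" is the grip in N (left out, the last holds). Time passes only in rows, so rows that do not move let the fingers close. It gives the time, the measured TCP pose, the force and the opening at its end, in the units of the state.
- manip.sense(): the state, without advancing time (a new reading comes with each control period).
- manip.snapshot(name): name is "scene" or "top" or "wrist"; returns the picture (400x640x3 uint8, red, green, blue); there is no depth.
- manip.calibration(name): a dict with "fx", "fy", "cx", "cy" (pixels), "k1" (the pictures are not rectified: a ray, as slopes to the right and down, at radius r is drawn at 1 + k1 r^2 times it, then the intrinsics apply), "cam_to_world" (4x4, takes a point from camera to world coordinates). Camera axes: x right, y down, z forward; pixel columns grow to the right and rows downward; lengths in m; the calibration is good to about 2 mm. A picture is of the moment at which its call begins: read the wrist's pose just before it. calibration takes no time and is no camera call; for the wrist camera it gives the pose at the moment of the call.
- manip.sign_off(): hands the job in, once; it reports no verdict.
The state is a dict: "t": time; "q": joint angles; "qd": joint speeds; "tau": joint torques, N m; "tcp_pos": TCP position; "tool_rot": TCP orientation; "force": force on the tool from outside, world axes, zero at the start; "ft_torque": the same for the moment, N m; "finger_gap": opening from 0.0 (shut) to 1.0 (fully open).
Only numpy, scipy, OpenCV 4.12 (cv2) and the standard library are available. Lean on these libraries where they do the work, as an engineer would, in place of code of your own. Each camera call takes 0.05 s, during which the arm holds its last target. There are 200 camera calls.

## Task

Slide the tall glass specimen cassette straight up out of its slot in the drying rack by its top edge, and hold it still in the air in front of the bench camera: top edge up, its middle on the lens axis 120 mm from the lens front, its broad face square to the tilted lens (so the cassette leans as the camera looks down) and its lower edge level. Finish while still holding it there; do not let go or rest it on anything. Leave the other cassettes standing in the rack, and do not knock the camera, the bottle or the beaker.

Things in the scene. Friction and masses are not known exactly. Their poses are not given: they have to be found in the camera images.
- tall_cassette: The cassette to present: flat rigid glass slab, white side strips, pale sheet inside; 100 wide (its x), 8 thick (its y, normal to the broad faces), 130 high (its z, up), 0.2-0.3 kg. Origin: centre of its lower edge. Stands in a rack slot, top edge 138 above the bench, 38 above the short ones. Either face may face the camera.
- tall_cassette_mid (a point): The middle of the tall cassette, 65 above its origin; axes as the cassette's.
- rack: Fixed grey drying rack, 124 (x) by 190 (y) by 68 high; origin: centre of underside. Slots at y = -67.5, -22.5, 22.5, 67.5, three filled; a cassette stands in one with its width along the rack's x, thickness along its y. Inner floor 8 above the bench; fins at both ends of each slot, tops at 68, guide it with 1.5 play each side. It must rise over 60 to come free.
- short_a: Short cassette like the tall one but 92 high, 0.17 kg; top edge 100 above the bench. Origin at the centre of its lower edge, axes likewise. To stay standing in its slot.
- short_b: The second short cassette, the same as the first.
- camera_stand: Fixed camera stand: round foot 110 across, centred 30 behind the origin, post to 274. Origin on the bench below the head's tilt hinge, which is at height 270. Its x points away from where the camera looks. The head (box 60x52x52, lens with white ring light 60 across, front 72 from the hinge) looks along -x, tilted down.
- camera_head (a joint): Downward tilt of the camera head in rad: 0 looks level, positive looks down; set between 0.12 and 0.42, held by a stiff hinge; it must be left as it is.
- lens (a point): Centre of the lens front. Axes as those of focus.
- focus (a point): Point in the air for the tall cassette's middle: on the lens axis, 120 from the lens front (192 from the hinge). Its x points along the lens axis to the lens (rising with the tilt), its y is level, its z up, leaning back from the camera by the tilt. Presented: cassette y along this x, cassette x along this y (either way round), cassette z along this z.
- amber_bottle: Bystander: brown glass bottle, 56 across, 110 high, standing on the bench. Origin at the centre of its underside.
- beaker: Bystander: low white ceramic beaker, 64 across, 60 high, standing on the bench. Origin at the centre of its underside.

How it is judged:
By the outcome, as a careful person would: the job done as asked, in the order asked, and still so for the second after the job is handed in, while the arm keeps its last pose, push and grip.
It also fails if it takes over 32 s, if anything falls off the work surface, if the arm or the gripper's body presses on something with over 40 N, if the wrist force passes 120 N, or if a joint passes its speed limit or range.

## Working session

There is one attempt and no reset: what is moved stays moved. The work goes in short steps, Python scripts to look and compute and a tool call to move; the robot and the scene stay as the last step left them, time stands still between calls to the robot, and variables do not carry over. Pictures are saved under pics/ and viewed, about 8 in all and at most 12, crops included, and the job is handed in when it is done.

Besides the shell and the picture viewer there is one more tool, called as name(argument=value, ...), one argument or row to a line, values as JSON. send_rows: Moves the arm, as the interface text tells. Its arguments: {"type":"object","properties":{"motion":{"type":"array","items":{"type":"object","properties":{"gripper":{"type":"number"},"travel":{"type":"array","items":{"type":"number"}},"rotation":{"type":"array","items":{"type":"number"}}}}},"newtons":{"type":"number"}},"required":["motion"]}

```bash
mkdir -p pics; cat > h.py <<'E'
from station import manip
import numpy as np, cv2
def snap(n,f):
    im=manip.snapshot(n); cv2.imwrite('pics/'+f,im[:,:,::-1]); return im
def ray(c,px):
    p=np.array(px,float).reshape(-1,2)
    d=np.c_[(p[:,0]-c['cx'])/c['fx'],(p[:,1]-c['cy'])/c['fy']]
    u=d.copy()
    for _ in range(20): u=d/(1+c['k1']*(u**2).sum(1,keepdims=True))
    T=np.array(c['cam_to_world']); return T[:3,3],np.c_[u,np.ones(len(u))]@T[:3,:3].T
def onz(c,px,z):
    o,r=ray(c,px); return o+r*((z-o[2])/r[:,2:3])
def proj(c,P):
    T=np.array(c['cam_to_world']); q=(np.atleast_2d(P)-T[:3,3])@T[:3,:3]
    u=q[:,:2]/q[:,2:]; u=u*(1+c['k1']*(u**2).sum(1,keepdims=True))
    return u*[c['fx'],c['fy']]+[c['cx'],c['cy']]
def tri(c1,p1,c2,p2):
    o1,r1=ray(c1,p1);o2,r2=ray(c2,p2);out=[]
    for a,b in zip(r1,r2):
        s=np.linalg.lstsq(np.c_[a,-b],o2-o1,rcond=None)[0]
        x,y=o1+a*s[0],o2+b*s[1]; out.append(np.r_[(x+y)/2,np.linalg.norm(x-y)])
    return np.array(out)
E
python3 - <<'E'
from h import *
np.set_printoptions(precision=4,suppress=True)
s=manip.sense();print(s)
a=snap('scene','s0.png');b=snap('top','t0.png')
for n in('scene','top'):
    c=manip.calibration(n);print(n,c)
E
```

```text
{'t': 0.0, 'q': array([ 0.9525,  0.5285,  1.4339,  0.    ,  1.1814, -0.1785]), 'qd': array([-0.0001,  0.0003,  0.0011,  0.0002,  0.0006,  0.0013]), 'tau': array([  0.0007, -44.2342, -17.8026,  -0.0004,   0.0085,  -0.    ]), 'tcp_pos': array([0.2656, 0.5649, 0.2303]), 'tool_rot': array([ 0.2181,  0.9759, -0.001 , -0.0004]), 'force': array([ 0.0079, -0.2747, -0.2199]), 'ft_torque': array([-0.0068,  0.0268, -0.0048]), 'finger_gap': 1.0029568770808377}
scene {'fx': 364.1158843939583, 'fy': 364.1158843939583, 'cx': 320.64504827800636, 'cy': 200.3662976459074, 'k1': -0.08320929087332407, 'cam_to_world': array([[-0.2842,  0.4983, -0.8191,  1.16  ],
       [ 0.9585,  0.1673, -0.2308,  0.1927],
       [ 0.0221, -0.8507, -0.5252,  0.5606],
       [ 0.    ,  0.    ,  0.    ,  1.    ]])}
top {'fx': 401.17128229171254, 'fy': 401.17128229171254, 'cx': 320.324900573571, 'cy': 205.6112621721831, 'k1': -0.08608402221485548, 'cam_to_world': array([[ 0.0022, -0.9865,  0.1638,  0.4125],
       [-1.    , -0.0015,  0.0041,  0.0213],
       [-0.0038, -0.1638, -0.9865,  1.1901],
       [ 0.    ,  0.    ,  0.    ,  1.    ]])}
```

View pics/s0.png

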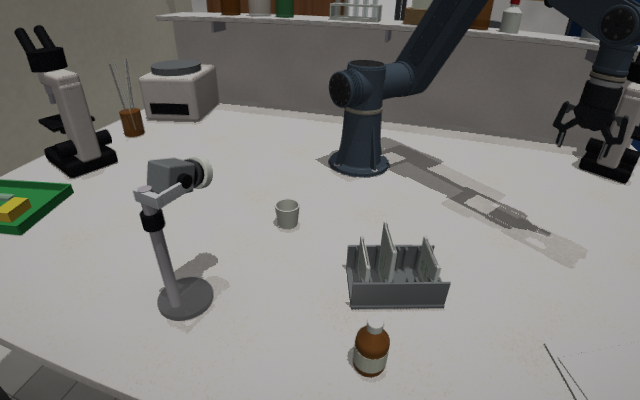

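View pics/t0.png

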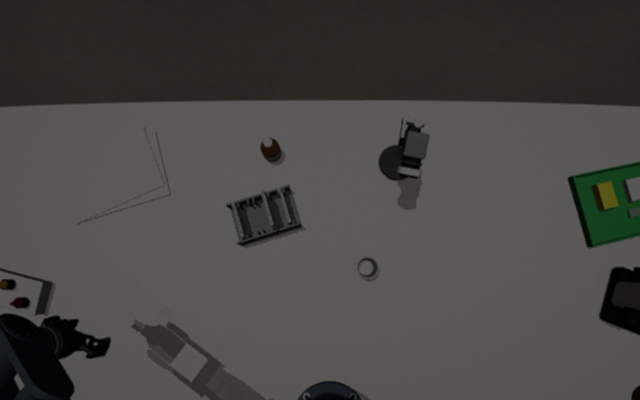

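The scene view shows the rack around (397,275), the tall cassette top around (388,230), the camera head at (175,175), the beaker at (288,213) and the bottle at (372,350). In the top view the rack is at (264,215) and the head at (412,145). I'll enlarge these areas next.

```bash
python3 - <<'E'
import cv2,numpy as np
s=cv2.imread('pics/s0.png');t=cv2.imread('pics/t0.png')
t=cv2.convertScaleAbs(t,alpha=1.8)
def crop(im,x,y,w,h,f,g):
    o=cv2.resize(im[y:y+h,x:x+w],None,fx=f,fy=f,interpolation=cv2.INTER_CUBIC)
    for k in range(0,w,10):
        cv2.line(o,(k*f,0),(k*f,6),(0,0,255),1)
        if k%20==0: cv2.putText(o,str(x+k),(k*f,16),0,.35,(0,0,255),1)
    for k in range(0,h,10):
        cv2.line(o,(0,k*f),(6,k*f),(0,0,255),1)
        if k%20==0: cv2.putText(o,str(y+k),(8,k*f+4),0,.35,(0,0,255),1)
    return cv2.resize(o,g) if g else o
A=crop(s,340,220,120,95,6,None);B=crop(t,220,175,90,75,8,None)
cv2.imwrite('pics/A.png',A[:,:720]);cv2.imwrite('pics/B.png',B)
C=np.hstack([crop(s,130,150,100,180,3,None)[:540],crop(t,370,110,80,108,5,None)])
cv2.imwrite('pics/C.png',C)
E
```

```text
(no output)
```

View pics/A.png

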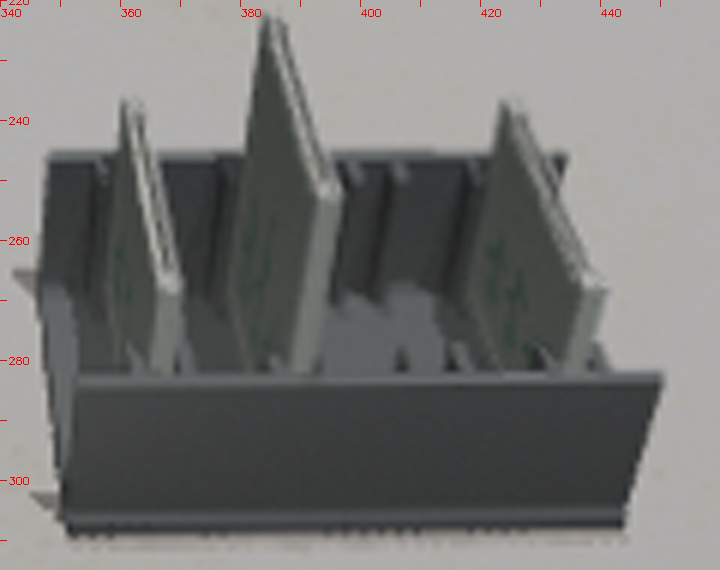

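View pics/B.png

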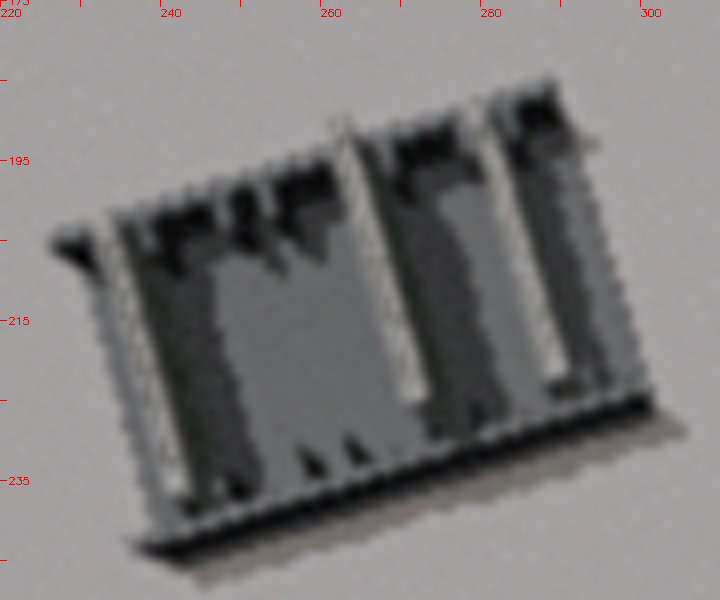

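View pics/C.png

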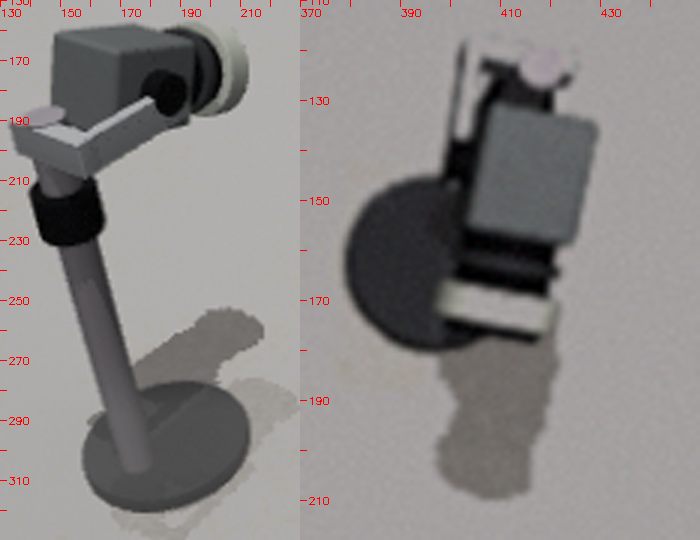

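Rack detail: the tall cassette's top edge runs from (385,223) to (395,251) in the scene view, and from (263.5,192) to (272,225) in the top view. It is in the second filled slot from the camera side. The camera head, foot and ring are clear in both views. Now I'll triangulate.

```bash
python3 - <<'E'
from h import *
np.set_printoptions(precision=4,suppress=True)
cs,ct=manip.calibration('scene'),manip.calibration('top')
P=tri(cs,[(385,223.2),(395,251)],ct,[(263.7,191.9),(271.9,224.8)]);print('tall',P, np.degrees(np.arctan2(*(P[1]-P[0])[[1,0]])))
print('tall top z.138',onz(ct,[(263.7,191.9),(271.9,224.8)],.138),onz(cs,[(385,223.2),(395,251)],.138))
# short A/B top
Q=onz(ct,[(234.2,203),(242,236),(280.8,189.5),(289.3,222.5)],.100);print('short',Q[:,:2])
# rack near wall outer bottom/ top corners in top
print('rack',onz(ct,[(226,206),(288.5,185),(238,243),(301.3,225)],.068)[:,:2])
print('foot', end=' ')
s=cv2.imread('pics/s0.png');t=cv2.imread('pics/t0.png')
for im,c,roi,thr in((s,cs,(150,270,70,52),105),(t,ct,(375,140,40,45),45)):
    x,y,w,h=roi;g=cv2.cvtColor(im[y:y+h,x:x+w],cv2.COLOR_BGR2GRAY)
    m=(g<thr).astype(np.uint8)
    n,l,st,ce=cv2.connectedComponentsWithStats(m);k=1+st[1:,4].argmax()
    ct_=max(cv2.findContours((l==k).astype(np.uint8),0,1)[0],key=cv2.contourArea)
    e=cv2.fitEllipse(cv2.convexHull(ct_));print(st[k]+np.r_[x,y,0,0,0],e, onz(c,[(e[0][0]+x,e[0][1]+y)],.012))
# ring front centre: scene (front disc), top (front edge)
print('lens',tri(cs,[(205,177.7)],ct,[(408.5,175.5)]))
for z in(.24,.25,.26): print(z,onz(ct,[(408,175.8)],z),onz(ct,[(397.5,173),(419.5,176.5)],z+.0))
print('scene ring size check', proj(cs,P[:,:3]))
E
```

```text
tall [[0.6148 0.165  0.1878 0.0103]
 [0.5426 0.1734 0.0697 0.0225]] 173.36187719084344
tall top z.138 [[0.6242 0.1775 0.138 ]
 [0.5356 0.1535 0.138 ]] [[0.5437 0.1556 0.138 ]
 [0.6262 0.1856 0.138 ]]
short [[0.6005 0.2645]
 [0.509  0.2397]
 [0.6387 0.1357]
 [0.5465 0.1107]]
rack [[0.5973 0.2949]
 [0.6585 0.1172]
 [0.4921 0.2568]
 [0.5434 0.0794]]
foot [ 158  270   55   51 2075] ((31.688907623291016, 24.431476593017578), (52.04914093017578, 60.06194305419922), 106.327392578125) [[ 0.7418 -0.2124  0.012 ]]
[379 140  36  41 925] ((23.94708251953125, 21.1965389251709), (39.37126159667969, 40.8778076171875), 1.8333429098129272) [[ 0.7456 -0.2128  0.012 ]]
lens [[ 0.6437 -0.1861  0.2352  0.0102]]
0.24 [[ 0.6443 -0.1885  0.24  ]] [[ 0.6513 -0.1629  0.24  ]
 [ 0.6427 -0.2167  0.24  ]]
0.25 [[ 0.6419 -0.1863  0.25  ]] [[ 0.6488 -0.161   0.25  ]
 [ 0.6403 -0.2142  0.25  ]]
0.26 [[ 0.6395 -0.1841  0.26  ]] [[ 0.6462 -0.1591  0.26  ]
 [ 0.6379 -0.2117  0.26  ]]
scene ring size check [[387.8991 223.2103]
 [389.6268 250.7739]]
```

send_rows(
  motion=[
    {"gripper": 85,"travel": [0,0,-17],"rotation": [0,0,-7]},
    {"gripper": 85,"travel": [0,0,-17],"rotation": [0,0,-7]},
    {"gripper": 85,"travel": [0,0,-17],"rotation": [0,0,-7]},
    {"gripper": 85,"travel": [0,0,-17],"rotation": [0,0,-7]},
    {"gripper": 85,"travel": [0,0,-17],"rotation": [0,0,-7]},
    {"gripper": 85,"travel": [0,0,-17],"rotation": [0,0,-7]},
    {"gripper": 85,"travel": [-12,-30,0]},
    {"gripper": 85,"travel": [-12,-30,0]},
    {"gripper": 85,"travel": [-12,-30,0]},
    {"gripper": 85,"travel": [-12,-30,0]},
    {"gripper": 85,"travel": [-12,-30,0]},
    {"gripper": 85,"travel": [-12,-30,0]},
  ],
)

```text
validation failed for argument at $.mo...
```

send_rows(
  motion=[
    {"gripper": 85,"travel": [-12,-30,0]},
    {"gripper": 85,"travel": [-12,-30,0]},
    {"gripper": 85,"travel": [-12,-30,0]},
    {"gripper": 85,"travel": [-12,-30,0]},
    {"gripper": 85,"travel": [-12,-30,0]},
    {"gripper": 85,"travel": [-12,-30,0]},
    {"gripper": 85,"travel": [-12,-30,0]},
    {"gripper": 85,"travel": [-12,-30,0]},
    {"gripper": 85,"travel": [-12,-30,0]},
    {"gripper": 85,"travel": [0,0,0]},
  ],
)

```text
validation failed for argument at $.mo...
```

```bash
python3 - <<'E'
from h import *
np.set_printoptions(precision=4,suppress=True)
print(manip.sense())
c=manip.calibration('wrist');snap('wrist','w1.png');print(c)
print(proj(c,[[.58,.168,.138],[.532,.154,.138],[.628,.182,.138]]))
np.save('w1.npy',c,allow_pickle=True)
E
```

```text
{'t': 0.1, 'q': array([ 0.9525,  0.5284,  1.4338,  0.    ,  1.1814, -0.1785]), 'qd': array([-0.0005, -0.001 , -0.0036,  0.002 ,  0.0004,  0.0001]), 'tau': array([ -0.0001, -44.3305, -17.8586,  -0.0002,   0.0039,  -0.    ]), 'tcp_pos': array([0.2657, 0.565 , 0.2304]), 'tool_rot': array([ 0.2181,  0.9759, -0.0009, -0.0004]), 'force': array([ 0.8918, -1.0059,  0.0209]), 'ft_torque': array([-0.0126, -0.0238, -0.015 ]), 'finger_gap': 0.9995932276642021}
{'fx': 309.87916374234555, 'fy': 309.87916374234555, 'cx': 314.2306841438061, 'cy': 193.92675272871307, 'k1': -0.0031579000222720062, 'cam_to_world': array([[ 0.4247,  0.8721,  0.2432,  0.2047],
       [ 0.9054, -0.4089, -0.1146,  0.5944],
       [-0.0005,  0.2689, -0.9632,  0.3728],
       [ 0.    ,  0.    ,  0.    ,  1.    ]])}
[[123.688  562.7416]
 [ 89.7021 541.9257]
 [155.8688 582.4044]]
```

View pics/w1.png

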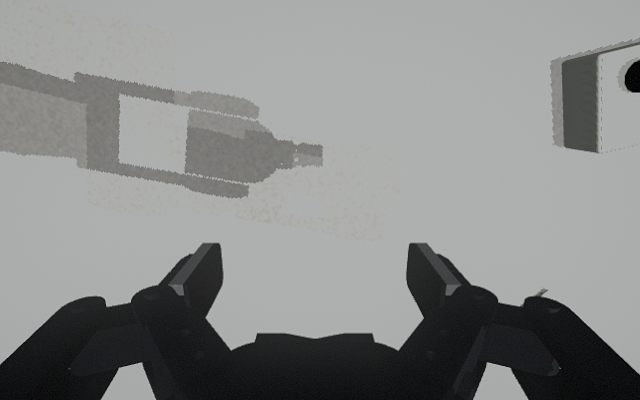

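That picture shows only bare bench and fingers, because the moves were refused. All keys are probably needed in every row.

send_rows(
  motion=[
    {"gripper": 85,"travel": [0,0,-17],"rotation": [0,0,-7]},
    {"gripper": 85,"travel": [0,0,-17],"rotation": [0,0,-7]},
    {"gripper": 85,"travel": [0,0,-17],"rotation": [0,0,-7]},
    {"gripper": 85,"travel": [0,0,-17],"rotation": [0,0,-7]},
    {"gripper": 85,"travel": [0,0,-17],"rotation": [0,0,-7]},
    {"gripper": 85,"travel": [0,0,-17],"rotation": [0,0,-7]},
    {"gripper": 85,"travel": [-12,-30,0],"rotation": [0,0,0]},
    {"gripper": 85,"travel": [-12,-30,0],"rotation": [0,0,0]},
    {"gripper": 85,"travel": [-12,-30,0],"rotation": [0,0,0]},
    {"gripper": 85,"travel": [-12,-30,0],"rotation": [0,0,0]},
    {"gripper": 85,"travel": [-12,-30,0],"rotation": [0,0,0]},
    {"gripper": 85,"travel": [-12,-30,0],"rotation": [0,0,0]},
  ],
)

```text
t: 1.15
tcp_pos: [0.3875, 0.4126, 0.333]
tool_rot: [-0.146, 0.989, -0.0, -0.0]
force: [1.3, 0.2, -0.3]
finger_gap: 0.995
```

send_rows(
  motion=[
    {"gripper": 85,"travel": [-12,-29,0],"rotation": [0,0,0]},
    {"gripper": 85,"travel": [-11,-29,0],"rotation": [0,0,0]},
    {"gripper": 85,"travel": [-11,-29,0],"rotation": [0,0,0]},
    {"gripper": 85,"travel": [-11,-29,0],"rotation": [0,0,0]},
    {"gripper": 85,"travel": [-11,-29,0],"rotation": [0,0,0]},
    {"gripper": 85,"travel": [-11,-29,0],"rotation": [0,0,0]},
    {"gripper": 85,"travel": [-11,-29,0],"rotation": [0,0,0]},
    {"gripper": 85,"travel": [-11,-29,0],"rotation": [0,0,0]},
    {"gripper": 85,"travel": [-11,-29,0],"rotation": [0,0,0]},
    {"gripper": 85,"travel": [-11,-29,0],"rotation": [0,0,0]},
    {"gripper": 85,"travel": [0,0,0],"rotation": [0,0,0]},
    {"gripper": 85,"travel": [0,0,0],"rotation": [0,0,0]},
  ],
)

```text
t: 2.15
tcp_pos: [0.5777, 0.167, 0.3326]
tool_rot: [-0.145, 0.989, 0.0, -0.001]
force: [0.1, 0.8, -0.4]
finger_gap: 0.995
```

```bash
python3 - <<'E'
from h import *
np.set_printoptions(precision=4,suppress=True)
s=manip.sense();print(s['tcp_pos'],s['tool_rot'],s['q'])
c=manip.calibration('wrist');snap('wrist','w2.png')
print(proj(c,[[.58,.168,.138],[.532,.154,.138],[.628,.182,.138]]))
np.save('w2.npy',c,allow_pickle=True)
E
```

```text
[0.5777 0.167  0.3326] [-0.1445  0.9895  0.0002 -0.0007] [ 0.0957  0.3993  1.3632  0.0003  1.3804 -1.7653]
[[314.0002 172.9247]
 [314.3452 126.8519]
 [313.6811 215.5333]]
```

View pics/w2.png

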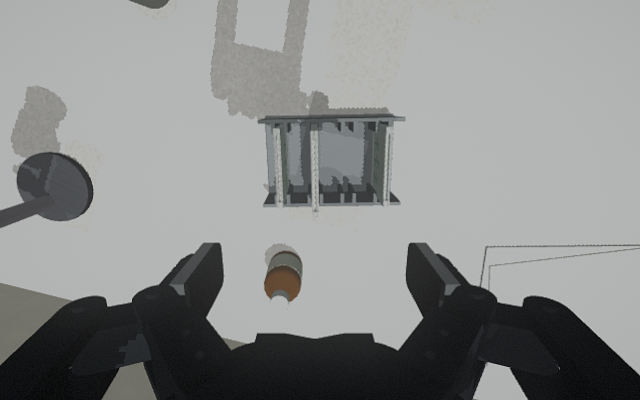

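The wrist view shows the tall cassette's top edge as a bright strip near column 315, from row 122 to 213. The fingers straddle that column.

```bash
python3 - <<'E'
from h import *
np.set_printoptions(precision=4,suppress=True)
c=np.load('w2.npy',allow_pickle=True).item()
g=cv2.cvtColor(cv2.imread('pics/w2.png'),6).astype(int)
for r in list(range(118,134,1))+list(range(140,205,16))+list(range(204,220)): print(r,g[r,306:326])
E
```

```text
118 [59 57 58 61 63 61 62 71 70 62 65 64 62 65 67 65 69 72 68 68]
119 [76 75 79 77 80 78 80 85 82 80 79 78 78 79 79 80 81 83 83 83]
120 [85 84 85 84 85 83 83 81 83 82 83 82 83 82 82 83 82 83 84 83]
121 [81 82 81 82 82 81 82 82 81 82 80 83 82 80 80 80 80 77 75 77]
122 [ 83  81  82  81  71  77  75  75  76  74  75  73  75  83  83  81  79  96
 109 109]
123 [ 85  82  84  79  67  78  78  78  77  77  77  75  69  84  83  86 100 120
 127 126]
124 [ 84  84  81  79  68  86  89  87  87  88  89  79  71  84  81  89 111 127
 125 124]
125 [ 83  83  86  80  67  91  93  94  93  95  94  81  70  82  82  88 111 126
 125 125]
126 [ 82  83  85  76  67  92  96  94  95  97  93  83  72  82  83  85 108 126
 124 123]
127 [ 82  83  84  78  67  95  95  93  93  95  92  85  80  93  91  89 102 126
 124 124]
128 [ 82  83  83  77  68  93  95  94  94  93  96  92  85  99  98  97 107 126
 124 125]
129 [ 84  82  85  77  68  94  93  91  91  91  95  97  91  97  95  96 109 125
 124 123]
130 [ 83  83  83  77  86 120 116 111 109 118 120 117  96  95 104 127 127 131
 123 123]
131 [ 83  82  82  88 125 159 154 140 140 161 159 154 
[... 1334 characters left out ...]
182]
212 [181 179 178 180 181 178 168 170 162 166 166 164 175 179 181 181 181 182
 181 183]
213 [180 178 177 180 182 180 173 171 170 185 180 169 183 182 181 181 182 181
 180 181]
214 [180 179 180 180 182 181 175 168 177 184 178 168 183 181 180 180 181 181
 179 180]
215 [181 181 181 181 182 182 177 168 184 178 165 174 175 183 182 180 181 180
 180 180]
216 [180 181 180 182 181 181 177 168 183 173 153 179 168 182 182 181 181 181
 181 180]
217 [182 180 181 182 182 180 175 174 175 180 172 182 176 183 182 183 181 181
 182 180]
218 [181 181 180 181 181 180 178 179 173 181 182 183 181 182 181 182 182 181
 182 181]
219 [181 179 181 181 182 181 180 178 177 179 181 181 182 181 181 181 182 181
 182 181]
```

```bash
python3 - <<'E'
from h import *
np.set_printoptions(precision=4,suppress=True)
c=np.load('w2.npy',allow_pickle=True).item()
P=onz(c,[(314.2,130.8),(315.5,212),(314.0,132),(315.4,204)],.138);print(P,np.linalg.norm(P[1]-P[0]))
d=P[3]-P[2];print(np.degrees(np.arctan2(d[1],d[0])),(P[0]+P[1])/2)
E
```

```text
[[0.536  0.155  0.138 ]
 [0.6233 0.1828 0.138 ]
 [0.5373 0.1552 0.138 ]
 [0.6141 0.1799 0.138 ]] 0.09158435079749441
17.813907459005627 [0.5796 0.1689 0.138 ]
```

The top edge has yaw about 17.8° and centre about (0.582, 0.170). I'll correct for that, descend with the jaws at 45 mm to clear the neighbour, and close.

send_rows(
  motion=[
    {"gripper": 45,"travel": [-5,1.6,20],"rotation": [0,0,-1.2]},
    {"gripper": 45,"travel": [0,0,30],"rotation": [0,0,0]},
    {"gripper": 45,"travel": [0,0,30],"rotation": [0,0,0]},
    {"gripper": 45,"travel": [0,0,30],"rotation": [0,0,0]},
    {"gripper": 45,"travel": [0,0,20],"rotation": [0,0,0]},
    {"gripper": 45,"travel": [0,0,10],"rotation": [0,0,0]},
    {"gripper": 45,"travel": [0,0,0],"rotation": [0,0,0]},
    {"gripper": 45,"travel": [0,0,0],"rotation": [0,0,0]},
  ],
)

```text
t: 2.87
tcp_pos: [0.5812, 0.1724, 0.1937]
tool_rot: [-0.157, 0.988, 0.0, 0.0]
force: [0.5, -1.1, 0.7]
finger_gap: 0.528
```

```bash
python3 - <<'E'
from h import *
np.set_printoptions(precision=4,suppress=True)
s=manip.sense();print(s['tcp_pos'],s['tool_rot'],s['finger_gap'])
c=manip.calibration('wrist');im=snap('wrist','w3.png')
print(proj(c,[[.582,.17,.138],[.534,.1547,.138],[.630,.1853,.138]]))
np.save('w3.npy',c,allow_pickle=True)
E
```

```text
[0.5812 0.1724 0.1937] [-0.1571  0.9876  0.0001  0.    ] 0.5282061343884649
[[310.2026 211.0523]
 [310.5672 135.3087]
 [309.8838 277.5128]]
```

View pics/w3.png

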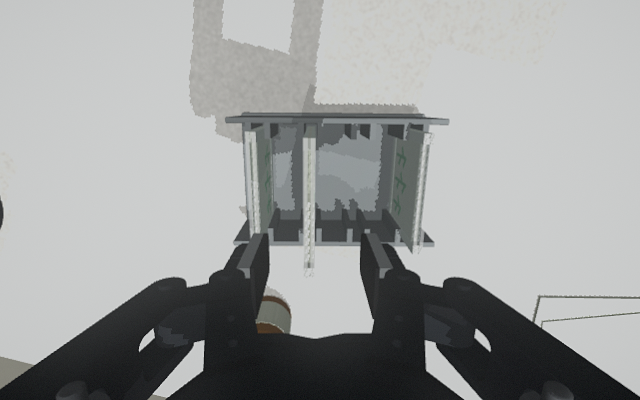

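The wrist view shows the tall top edge near column 309, rows 137–275. The finger centre is at about column 315, so the jaws sit a few mm too far toward +y. I'll measure that.

```bash
python3 - <<'E'
from h import *
np.set_printoptions(precision=4,suppress=True)
c=np.load('w3.npy',allow_pickle=True).item()
g=cv2.cvtColor(cv2.imread('pics/w3.png'),6).astype(int)
for r in (128,132,134,136,138,140,150,180,210,225,240,260,268,272,274,276,278,280): print(r,g[r,299:321])
E
```

```text
128 [ 98  97  97  98  92  65  67  97 111 111 111 110 109 110 111 109 101  91
  82  97  96  97]
132 [ 96  97  96  98  91  70  95 113 110 111 111 110 110 111 111 111 104  90
  82  98  97  98]
134 [ 96  96  96  97  93  95 112 112 112 111 109 109 111 111 112 111 102  92
  83  97  95  96]
136 [ 95  98  96  96  99 109 109 108 108 109 109 109 108 109 109 108 103  91
  89  97  96  95]
138 [ 96  96  95 115 164 178 176 176 171 147 148 154 173 172 172 171 147  91
  93  95  97  94]
140 [ 96  94  93 118 174 190 188 189 184 160 159 169 190 187 189 187 158  90
  94  96  95  95]
150 [ 94  95  91 118 169 186 188 187 185 177 182 184 188 187 188 182 151 121
 124 127 143 149]
180 [ 94  94  93 111 161 184 187 182 171 175 175 176 185 185 186 185 154 137
 139 140 139 139]
210 [ 94  91  69  90 149 178 189 192 180 171 150 166 186 185 188 181 101  68
  66  66  65  79]
225 [ 70  67  67  81 136 179 193 204 195 196 152 168 193 208 203 167  58  67
  69  67  66  65]
240 [130 142 139 146 170 186 187 187 196 207 198 168 187 194 203 164  67 116
 144 142 141 139]
260 [204 204 204 203 201 190 201 203 191 175 160 178 189 187 187 193 205 204
 204 205 204 203]
268 [205 203 204 204 194 185 193 180 179 187 185 192 194 186 196 200 204 204
 204 205 204 204]
272 [204 204 204 204 205 201 188 200 205 205 205 202 194 194 196 205 204 204
 204 204 204 205]
274 [205 204 204 205 200 188 200 205 204 205 199 176 197 203 199 202 205 204
 204 204 204 204]
276 [204 203 204 204 201 197 197 194 193 201 189 197 201 187 198 202 204 204
 204 204 203 203]
278 [204 203 203 205 204 203 203 200 205 204 204 204 204 204 204 204 205 204
 204 204 204 204]
280 [204 204 204 204 205 204 205 204 205 203 204 204 203 205 205 204 204 204
 204 203 204 204]
```

```bash
python3 - <<'E'
from h import *
np.set_printoptions(precision=4,suppress=True)
c=np.load('w3.npy',allow_pickle=True).item()
P=onz(c,[(308.9,137),(308.6,277.3)],.138);d=P[1]-P[0];m=P.mean(0)
from scipy.spatial.transform import Rotation as R
s=manip.sense();Rt=R.from_quat(s['tool_rot']).as_matrix()
print(m,np.linalg.norm(d),np.degrees(np.arctan2(d[1],d[0])), 'tool shift',Rt.T@(m-s['tcp_pos'])*1000, 'tool y yaw-90',np.degrees(np.arctan2(Rt[1,1],Rt[0,1]))-90)
E
```

```text
[0.5827 0.1692 0.138 ] 0.09953222129742349 17.751378180696403 tool shift [ 0.4949 -3.0645 56.6506] tool y yaw-90 18.055075806263147
```

send_rows(
  newtons=60,
  motion=[
    {"gripper": 45,"travel": [0.5,-3,15],"rotation": [0,0,0.3]},
    {"gripper": 45,"travel": [0,0,20],"rotation": [0,0,0]},
    {"gripper": 45,"travel": [0,0,20],"rotation": [0,0,0]},
    {"gripper": 45,"travel": [0,0,20],"rotation": [0,0,0]},
    {"gripper": 45,"travel": [0,0,11],"rotation": [0,0,0]},
    {"gripper": 45,"travel": [0,0,0],"rotation": [0,0,0]},
    {"gripper": 30,"travel": [0,0,0],"rotation": [0,0,0]},
    {"gripper": 15,"travel": [0,0,0],"rotation": [0,0,0]},
    {"gripper": 4,"travel": [0,0,0],"rotation": [0,0,0]},
    {"gripper": 4,"travel": [0,0,0],"rotation": [0,0,0]},
    {"gripper": 4,"travel": [0,0,0],"rotation": [0,0,0]},
    {"gripper": 4,"travel": [0,0,0],"rotation": [0,0,0]},
  ],
)

```text
t: 3.92
tcp_pos: [0.5833, 0.1687, 0.1091]
tool_rot: [-0.154, 0.988, -0.0, 0.002]
force: [0.3, 0.5, 7.0]
finger_gap: 0.084
```

send_rows(
  motion=[
    {"gripper": 4,"travel": [0,0,0],"rotation": [0,0,0]},
    {"gripper": 4,"travel": [0,0,0],"rotation": [0,0,0]},
    {"gripper": 4,"travel": [0,0,0],"rotation": [0,0,0]},
  ],
)

```text
t: 4.17
tcp_pos: [0.5833, 0.1687, 0.1091]
tool_rot: [-0.154, 0.988, -0.0, 0.002]
force: [-0.0, 0.3, 6.1]
finger_gap: 0.081
```

send_rows(
  motion=[
    {"gripper": 4,"travel": [0,0,-4],"rotation": [0,0,0]},
    {"gripper": 4,"travel": [0,0,-6],"rotation": [0,0,0]},
    {"gripper": 4,"travel": [0,0,-8],"rotation": [0,0,0]},
    {"gripper": 4,"travel": [0,0,-12],"rotation": [0,0,0]},
    {"gripper": 4,"travel": [0,0,-15],"rotation": [0,0,0]},
    {"gripper": 4,"travel": [0,0,-15],"rotation": [0,0,0]},
    {"gripper": 4,"travel": [0,0,-15],"rotation": [0,0,0]},
    {"gripper": 4,"travel": [0,0,-15],"rotation": [0,0,0]},
    {"gripper": 4,"travel": [0,0,-15],"rotation": [0,0,0]},
    {"gripper": 4,"travel": [0,0,-15],"rotation": [0,0,0]},
    {"gripper": 4,"travel": [0,0,-15],"rotation": [0,0,0]},
    {"gripper": 4,"travel": [0,0,-15],"rotation": [0,0,0]},
  ],
)

```text
t: 5.17
tcp_pos: [0.5815, 0.1684, 0.2589]
tool_rot: [-0.154, 0.988, -0.0, 0.0]
force: [0.7, -0.0, -2.9]
finger_gap: 0.079
```

send_rows(
  motion=[
    {"gripper": 4,"travel": [0,0,-10],"rotation": [0,0,0]},
    {"gripper": 4,"travel": [0,0,0],"rotation": [0,0,0]},
    {"gripper": 4,"travel": [0,0,0],"rotation": [0,0,0]},
  ],
)

```text
t: 5.42
tcp_pos: [0.5819, 0.1684, 0.268]
tool_rot: [-0.154, 0.988, -0.0, 0.001]
force: [-0.4, 0.4, -3.3]
finger_gap: 0.08
```

```bash
python3 - <<'E'
from h import *
np.set_printoptions(precision=4,suppress=True)
s=manip.sense();print(s)
c=manip.calibration('wrist');np.save('w4.npy',c,allow_pickle=True);im=snap('wrist','w4.png');b=snap('scene','s4.png')
f=lambda x:cv2.resize(x,None,fx=2,fy=2,interpolation=cv2.INTER_CUBIC)
o=np.hstack([f(im[90:390,200:420]),f(b[120:320,340:500]).__getitem__(slice(0,400))[:600].copy() if 0 else cv2.copyMakeBorder(f(b[100:330,330:500]),0,140,0,0,0)])
cv2.imwrite('pics/c4.png',o[:,:,::-1])
E
```

```text
{'t': 5.4167, 'q': array([ 0.0975,  0.4622,  1.4413, -0.    ,  1.2368, -1.7822]), 'qd': array([-0.002 ,  0.0236,  0.0297,  0.0006, -0.001 , -0.0009]), 'tau': array([  0.028 , -44.4755, -20.0544,   0.0022,  -0.0265,  -0.    ]), 'tcp_pos': array([0.5819, 0.1684, 0.268 ]), 'tool_rot': array([-0.1539,  0.9881, -0.    ,  0.0007]), 'force': array([-0.4454,  0.4081, -3.3018]), 'ft_torque': array([ 0.0557,  0.0362, -0.024 ]), 'finger_gap': 0.08044883654605661}
```

View pics/c4.png

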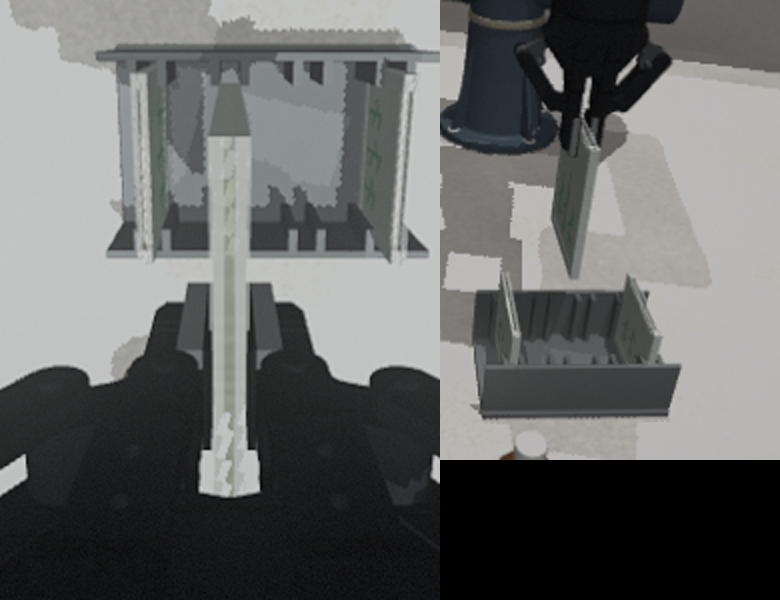

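The cassette is out and hanging vertically, and both short cassettes are still standing. In the wrist view its top edge runs from about (314,158) to (314,335), and the near side's lower end is at about (314,125). Next I'll refine the in-hand pose and the lens pose.

```bash
python3 - <<'E'
from h import *
from scipy.spatial.transform import Rotation as R
np.set_printoptions(precision=4,suppress=True)
c=np.load('w4.npy',allow_pickle=True).item()
p=np.array([.5819,.1684,.268]);Rt=R.from_quat([-0.1539,.9881,0,.0007]).as_matrix()
T=np.array(c['cam_to_world']);q=c.copy();M=np.eye(4);M[:3,:3]=Rt;M[:3,3]=p
q['cam_to_world']=np.linalg.inv(M)@T; print(q['cam_to_world'])
np.save('wt.npy',q,allow_pickle=True)
g=cv2.cvtColor(cv2.imread('pics/w4.png'),6).astype(int)
for r in (124,126,128,130,140,150,155,157,158,160,200,250,290): print(r,g[r,298:332])
print('col314',[(r,g[r,314]) for r in range(118,134)],[(r,g[r,312]) for r in range(326,342)],[(r,g[r,312]) for r in range(152,162)])
for z in(-.0269,-.0289,-.0309): print(onz(q,[(314.5,157),(314.5,336.5)],z)*1000)
print('near bottom at x=50',)
o,r=ray(q,[(314.5,157),(314.5,125.5)]);print((o+r*((.05-o[0])/r[:,:1]))*1000)
E
```

```text
[[ 0.0012 -0.9628 -0.27    0.0676]
 [ 1.      0.0008  0.0013 -0.    ]
 [-0.0011 -0.27    0.9628 -0.1424]
 [ 0.      0.      0.      1.    ]]
124 [ 99  91  99  99 101  97  90  92  90  91  92  86  72  88  88  87  97 121
 113  89  85  69  79  91  91  89 104 138 135 134 134 134 134 133]
126 [106 106 113 135 127  87  88  90  91  92  91  84  82 122 125 137 136 135
 135 128  87  85  83  92  91  90 105 137 134 135 134 134 135 134]
128 [106 105 110 132 140 135 131 108  89  92  91  84  95 137 133 135 134 133
 134 136 129  90  83  91  91  89 104 137 134 134 133 134 134 133]
130 [107 106 104 119 150 140 130 107  89  92  91  92 112 137 136 134 135 136
 135 136 133 113  82  89  90  88 104 137 134 133 133 131 133 133]
140 [106 103  93 102 136 134 133 134 134 126 103 103 104 106 103 106 106 104
 104 105 104 106 103 111 137 148 147 147 147 146 146 146 146 148]
150 [102  87  88 103 136 134 134 126 105 105 105 104 104 104 105 106 105 105
 105 104 103 104 104 105 102 111 132 141 148 146 145 145 145 146]
155 [ 89  89  88  95 123 135 125 103 104 106 105 105 104 106 106 106 105 105
 107 104 105 104 102 103
[... 1387 characters left out ...]
332, np.int64(194)), (333, np.int64(193)), (334, np.int64(192)), (335, np.int64(192)), (336, np.int64(195)), (337, np.int64(185)), (338, np.int64(114)), (339, np.int64(20)), (340, np.int64(27)), (341, np.int64(27))] [(152, np.int64(104)), (153, np.int64(106)), (154, np.int64(106)), (155, np.int64(106)), (156, np.int64(103)), (157, np.int64(100)), (158, np.int64(157)), (159, np.int64(179)), (160, np.int64(176)), (161, np.int64(176))]
[[ 49.5565   0.2267 -26.9   ]
 [-30.6471   0.3381 -26.9   ]]
[[ 49.8687   0.2224 -28.9   ]
 [-28.9457   0.3319 -28.9   ]]
[[ 50.1808   0.2182 -30.9   ]
 [-27.2443   0.3257 -30.9   ]]
near bottom at x=50
[[ 50.       0.2206 -29.7415]
 [ 50.       0.6029 170.7866]]
```

```bash
python3 - <<'E'
from h import *
np.set_printoptions(precision=4,suppress=True)
q=np.load('wt.npy',allow_pickle=True).item()
print('pred near bottom/top, far top',proj(q,[[.05,0,.1011],[.05,0,-.0289],[-.05,0,-.0289],[.05,.004,-.0289],[.05,-.004,-.0289],[-.05,.004,-.0289],[-.05,-.004,-.0289]]))
# scene camera: predicted cassette corners in s4
from scipy.spatial.transform import Rotation as R
p=np.array([.5819,.1684,.268]);Rt=R.from_quat([-0.1539,.9881,0,.0007]).as_matrix()
L=np.array([[.05,0,-.0289],[-.05,0,-.0289],[.05,0,.1011],[-.05,0,.1011]])
print(proj(manip.calibration('scene'),p+L@Rt.T), 'crop->',(proj(manip.calibration('scene'),p+L@Rt.T)-[330,100])*2)
E
```

```text
pred near bottom/top, far top [[313.891  130.6791]
 [313.8959 156.6442]
 [313.7071 375.1995]
 [324.7685 156.655 ]
 [303.0222 156.6337]
 [322.4883 375.1994]
 [304.9251 375.1987]]
[[394.2728 148.7813]
 [406.4799 174.1763]
 [386.105  208.6786]
 [395.8045 239.3122]] crop-> [[128.5456  97.5625]
 [152.9598 148.3526]
 [112.21   217.3573]
 [131.6091 278.6244]]
```

The in-hand pose matches prediction: centred, no slip, top edge 29 mm behind the TCP. I'll carry it to a standoff pose in front of the camera, then measure the lens with the wrist camera.

send_rows(
  motion=[
    {"gripper": 4,"travel": [7,-10,0],"rotation": [0,0,0]},
    {"gripper": 4,"travel": [13,-20,0],"rotation": [0,0,0]},
    {"gripper": 4,"travel": [13,-20,0],"rotation": [0,0,0]},
    {"gripper": 4,"travel": [13,-20,0],"rotation": [0,0,0]},
    {"gripper": 4,"travel": [13,-20,0],"rotation": [0,0,0]},
    {"gripper": 4,"travel": [13,-20,0],"rotation": [0,0,0]},
    {"gripper": 4,"travel": [13,-20,0],"rotation": [0,0,0]},
    {"gripper": 4,"travel": [13,-20,0],"rotation": [0,0,0]},
    {"gripper": 4,"travel": [13,-20,0],"rotation": [0,0,0]},
    {"gripper": 4,"travel": [13,-20,0],"rotation": [0,0,0]},
    {"gripper": 4,"travel": [13,-20,0],"rotation": [0,0,0]},
    {"gripper": 4,"travel": [13,-20,0],"rotation": [0,0,0]},
  ],
)

```text
t: 6.52
tcp_pos: [0.5073, -0.0978, 0.2665]
tool_rot: [-0.154, 0.988, 0.0, -0.001]
force: [0.2, -0.2, -2.8]
finger_gap: 0.083
```

send_rows(
  motion=[
    {"gripper": 4,"travel": [13,-20,0],"rotation": [0,0,0]},
    {"gripper": 4,"travel": [13,-20,0],"rotation": [0,0,0]},
    {"gripper": 4,"travel": [7,-10,0],"rotation": [0,0,3]},
    {"gripper": 4,"travel": [0,0,0],"rotation": [0,0,7]},
    {"gripper": 4,"travel": [0,0,0],"rotation": [0,0,7]},
    {"gripper": 4,"travel": [0,0,0],"rotation": [0,0,7]},
    {"gripper": 4,"travel": [0,0,0],"rotation": [0,0,7]},
    {"gripper": 4,"travel": [0,0,0],"rotation": [0,0,7]},
    {"gripper": 4,"travel": [0,0,0],"rotation": [0,0,7]},
    {"gripper": 4,"travel": [0,0,0],"rotation": [0,0,7]},
    {"gripper": 4,"travel": [0,0,0],"rotation": [0,0,7]},
    {"gripper": 4,"travel": [0,0,0],"rotation": [0,0,7]},
  ],
)

```text
t: 7.52
tcp_pos: [0.4914, -0.1542, 0.2664]
tool_rot: [0.412, 0.911, -0.0, -0.001]
force: [-0.2, 0.7, -3.0]
finger_gap: 0.081
```

send_rows(
  motion=[
    {"gripper": 4,"travel": [0,0,0],"rotation": [0,0,7]},
    {"gripper": 4,"travel": [0,0,0],"rotation": [0,0,7]},
    {"gripper": 4,"travel": [0,0,0],"rotation": [0,0,7]},
    {"gripper": 4,"travel": [0,0,0],"rotation": [0,0,7]},
    {"gripper": 4,"travel": [0,0,0],"rotation": [0,0,7]},
    {"gripper": 4,"travel": [0,0,0],"rotation": [0,0,7]},
    {"gripper": 4,"travel": [0,0,0],"rotation": [0,0,7]},
    {"gripper": 4,"travel": [0,0,0],"rotation": [0,0,4]},
    {"gripper": 4,"travel": [0,0,0],"rotation": [0,0,0]},
    {"gripper": 4,"travel": [0,0,0],"rotation": [0,0,0]},
  ],
)

```text
t: 8.35
tcp_pos: [0.4918, -0.1542, 0.2667]
tool_rot: [0.773, 0.635, -0.0, -0.001]
force: [-0.2, 1.5, -1.6]
finger_gap: 0.079
```

```bash
cat >> h.py <<'E'
from scipy.spatial.transform import Rotation as R
def goal(lens,yaw,t,dist=.12,mid=.0361,xo=0.):
    cx=np.array([np.cos(yaw),np.sin(yaw),0]);z=np.array([0,0,1.])
    ax=cx*np.cos(t)+z*np.sin(t); up=z*np.cos(t)-cx*np.sin(t)
    G=np.c_[np.cross(ax,-up),ax,-up]   # tool x,y,z
    return np.array(lens)-dist*ax+mid*up-xo*G[:,0],G
def delta(lens,yaw,t,**k):
    s=manip.sense();Rt=R.from_quat(s['tool_rot']).as_matrix();p,G=goal(lens,yaw,t,**k)
    print('tool shift mm',Rt.T@(p-s['tcp_pos'])*1000,'rotvec deg',np.degrees(R.from_matrix(Rt.T@G).as_rotvec()))
    print('goal in goal axes',G.T@(p-s['tcp_pos'])*1000)
E
python3 - <<'E'
from h import *
np.set_printoptions(precision=4,suppress=True)
s=manip.sense();print(s['tcp_pos'],s['tool_rot'],s['q'],s['force'],s['finger_gap'],s['t'])
delta([.642,-.1866,.2485],np.radians(-13),.3,dist=.15)
E
```

```text
[ 0.4918 -0.1542  0.2667] [ 0.7728  0.6347 -0.0005 -0.0007] [-0.5206  0.3368  1.6601 -0.0004  1.1464 -0.3248] [-0.1963  1.471  -1.5544] 0.07937278741582171 8.35
tool shift mm [ 2.181  -0.2248 28.0129] rotvec deg [-17.2847  -0.2781   1.7762]
goal in goal axes [ 2.1768 -8.6035 26.6603]
```

send_rows(
  motion=[
    {"gripper": 4,"travel": [0.5,0,5],"rotation": [-3,0,0]},
    {"gripper": 4,"travel": [0.5,0,5],"rotation": [-5,0,0.6]},
    {"gripper": 4,"travel": [0.5,-2,6],"rotation": [-5,0,0.6]},
    {"gripper": 4,"travel": [0.5,-2,6],"rotation": [-4.3,0,0.6]},
    {"gripper": 4,"travel": [0,-1,5],"rotation": [0,0,0]},
    {"gripper": 4,"travel": [0,0,0],"rotation": [0,0,0]},
    {"gripper": 4,"travel": [0,0,0],"rotation": [0,0,0]},
    {"gripper": 4,"travel": [0,0,0],"rotation": [0,0,0]},
  ],
)

```text
t: 9.02
tcp_pos: [0.4938, -0.1528, 0.2405]
tool_rot: [0.774, 0.615, 0.096, 0.117]
force: [-0.1, -1.6, -1.4]
finger_gap: 0.08
```

```bash
python3 - <<'E'
from h import *
np.set_printoptions(precision=4,suppress=True)
s=manip.sense();print(s['tcp_pos'],s['tool_rot'],s['q'],s['force'],s['finger_gap'],s['t'])
delta([.642,-.1866,.2485],np.radians(-13),.3,dist=.15)
c=manip.calibration('wrist');np.save('w5.npy',c,allow_pickle=True);im=snap('wrist','w5.png');
print(proj(c,[[.642,-.1866,.2485]]))
E
```

```text
[ 0.4938 -0.1528  0.2405] [0.7739 0.615  0.0958 0.1168] [-0.58    0.2709  1.9068  0.1699  0.6869 -0.4686] [-0.1203 -1.5896 -1.4261] 0.08013205540292456 9.0167
tool shift mm [ 0.3663 -2.3832  1.1674] rotvec deg [ 0.1856 -0.2424 -0.0935]
goal in goal axes [ 0.3752 -2.3788  1.1735]
[[551.3953 221.9991]]
```

View pics/w5.png

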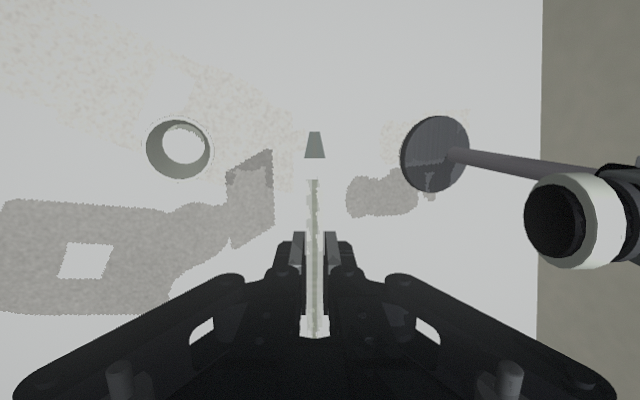

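The wrist view shows the lens and white ring centred near (557,221), the foot ellipse at (435,154), and the cassette edge-on at column 314. I'll zoom in on the lens.

```bash
python3 - <<'E'
from h import *
im=cv2.imread('pics/w5.png')
x,y,w,h,f=515,160,125,120,6
o=cv2.resize(im[y:y+h,x:x+w],None,fx=f,fy=f,interpolation=cv2.INTER_CUBIC);o=cv2.convertScaleAbs(o,alpha=1.2,beta=25)
o=o[:600]
for k in range(0,w,10): cv2.line(o,(k*f,0),(k*f,8),(0,0,255),1);cv2.putText(o,str(x+k),(k*f,20),0,.4,(0,0,255),1)
for k in range(0,100,10): cv2.line(o,(0,k*f),(8,k*f),(0,0,255),1);cv2.putText(o,str(y+k),(10,k*f+4),0,.4,(0,0,255),1)
cv2.imwrite('pics/w5z.png',o)
c=np.load('w5.npy',allow_pickle=True).item()
g=cv2.cvtColor(im,6);m=((g[95:200,390:480]<125)).astype(np.uint8)
m[:, 60:]*=(np.arange(95,200)[:,None]<1000).astype(np.uint8)
m=cv2.morphologyEx(m,cv2.MORPH_OPEN,np.ones((25,25)))
e=cv2.fitEllipse(max(cv2.findContours(m,0,1)[0],key=cv2.contourArea));print(e,onz(c,[(e[0][0]+390,e[0][1]+95)],.010))
E
```

```text
((44.597862243652344, 58.442813873291016), (66.12322998046875, 76.51944732666016), 28.486276626586914) [[ 0.74009387 -0.20199688  0.01      ]]
```

View pics/w5z.png

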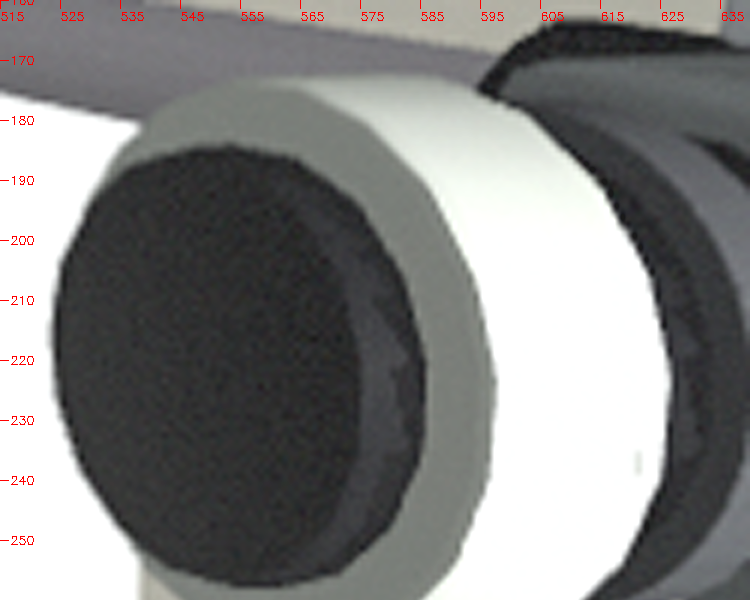

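The zoom shows the black lens front disc (left 523.3, right about 575, rows 184–258) protruding ahead of the ring's front face. The right edge of the ring's front face is near 597. I'll solve the camera's pose (4 unknowns) from rays onto these circles and the foot centre.

```bash
cat > fit.py <<'E'
from h import *
from scipy.optimize import least_squares
np.set_printoptions(precision=4,suppress=True)
cs,ct,cw=manip.calibration('scene'),manip.calibration('top'),np.load('w5.npy',allow_pickle=True).item()
z=lambda a:np.array(a)/6+[515-.4,160-.4]
disc=z([(90,215),(60,285),(52,340),(60,400),(80,460),(110,510),(150,555),(310,225),(340,280),(355,330),(360,390),(352,450),(335,510)])
ring=z([(130,135),(170,105),(230,82),(350,115),(410,170),(455,250),(485,320),(495,390),(488,460),(460,540)])
foot=[(cs,(185.2,298.5)),(ct,(397.5,162.5)),(cw,(435,154))]
def plane(c,px,p,n):
    o,r=ray(c,px); return o+r*(((p-o)@n)/(r@n))[:,None]
def model(v):
    cx=np.array([np.cos(v[2]),np.sin(v[2]),0]);H=np.array([v[0],v[1],.27]);ax=cx*np.cos(v[3])+np.array([0,0,np.sin(v[3])])
    return H,cx,ax,H-.072*ax
def res(v):
    H,cx,ax,L=model(v)
    out=[(np.linalg.norm(plane(cw,disc,L,ax)-L,axis=1)-v[4])/.0006]
    C=L+v[5]*ax; out.append((np.linalg.norm(plane(cw,ring,C,ax)-C,axis=1)-.03)/.0006)
    f=H+.03*cx; f[2]=.008
    for c,p in foot: out.append((onz(c,[p],.008)[0]-f)[:2]/.003)
    return np.concatenate([o.ravel() for o in out])
if __name__=='__main__':
    for c,p in foot: print('foot',onz(c,[p],.008))
    r=least_squares(res,[.715,-.205,-.22,.3,.021,.008]);v=r.x
    H,cx,ax,L=model(v);print(v,'yaw',np.degrees(v[2]),'tilt',np.degrees(v[3]),'lens',L,'cost',r.cost)
    print('sd',np.sqrt(np.diag(np.linalg.inv(r.jac.T@r.jac))));print(r.fun)
    print('top lens front proj',proj(ct,[L]),'ring edge seen ~ (397.5,173)-(419.5,176.5)',proj(ct,[L+v[5]*ax+.03*np.cross(ax,[0,0,1])*k for k in(1,-1)]))
    np.save('v.npy',v)
    delta(L,v[2],v[3])
E
python3 fit.py
```

```text
foot [[ 0.746  -0.2021  0.008 ]]
foot [[ 0.7425 -0.209   0.008 ]]
foot [[ 0.7422 -0.2037  0.008 ]]
[ 0.7087 -0.199  -0.1795  0.3513  0.0228  0.0057] yaw -10.286919394201744 tilt 20.125873533844626 lens [ 0.6422 -0.1869  0.2452] cost 11.146331747154104
sd [0.0006 0.0007 0.0113 0.0082 0.0004 0.0004]
[-0.747   0.3971  1.3861  0.6688 -0.0765 -0.8958 -0.6179  0.1111  0.3516
  0.3735 -0.0381 -0.682  -0.231   0.5025 -0.4034 -0.4139 -0.728  -0.4312
 -0.6394  0.7496  0.9323  0.301  -0.6067  2.6058  0.7387  1.4474 -1.5502
  1.3167  0.2329]
top lens front proj [[407.8456 176.1627]] ring edge seen ~ (397.5,173)-(419.5,176.5) [[419.7433 175.934 ]
 [396.8953 171.8008]]
tool shift mm [-5.8877 25.2695 10.7002] rotvec deg [-2.7306  0.6312 -2.6735]
goal in goal axes [-7.1717 24.428  11.8129]
```

The fit is consistent: yaw −10.3°, tilt 20.1°, lens at (0.642, −0.187, 0.245), and the ring edge projects within about 1 px in the top view. I'll move to the focus.

send_rows(
  motion=[
    {"gripper": 4,"travel": [-0.5,2,1],"rotation": [-0.7,0.1,-0.7]},
    {"gripper": 4,"travel": [-1,4,1.7],"rotation": [-1,0.3,-1]},
    {"gripper": 4,"travel": [-1,5,2],"rotation": [-1,0.2,-1]},
    {"gripper": 4,"travel": [-1.2,5,2],"rotation": [0,0,0]},
    {"gripper": 4,"travel": [-1.2,5,2],"rotation": [0,0,0]},
    {"gripper": 4,"travel": [-1,3,2],"rotation": [0,0,0]},
    {"gripper": 4,"travel": [0,0,0],"rotation": [0,0,0]},
    {"gripper": 4,"travel": [0,0,0],"rotation": [0,0,0]},
    {"gripper": 4,"travel": [0,0,0],"rotation": [0,0,0]},
  ],
)

```text
t: 9.82
tcp_pos: [0.5166, -0.1623, 0.2373]
tool_rot: [0.756, 0.631, 0.111, 0.133]
force: [-0.7, -0.3, -2.4]
finger_gap: 0.082
```

```bash
python3 - <<'E'
from fit import *
s=manip.sense();print(s['tcp_pos'],s['force'],s['finger_gap'],s['t'])
v=np.load('v.npy');H,cx,ax,L=model(v);delta(L,v[2],v[3])
c=manip.calibration('wrist');np.save('w6.npy',c,allow_pickle=True);im=snap('wrist','w6.png');b=snap('scene','s6.png')
print('pred lens w6',proj(c,[L]))
Rt=R.from_quat(s['tool_rot']).as_matrix()
print('pred scene corners',proj(cs,s['tcp_pos']+np.array([[.05,0,-.0289],[-.05,0,-.0289],[.05,0,.1011],[-.05,0,.1011]])@Rt.T))
print('pred wrist near top/bot',proj(c,s['tcp_pos']+np.array([[.05,0,-.0289],[.05,0,.1011]])@Rt.T))
f=3
A=im[150:275,500:640];A=cv2.resize(A,None,fx=3,fy=3,interpolation=2)
B=cv2.resize(b[110:260,150:390],None,fx=3,fy=3,interpolation=2)[:, :]
A2=cv2.resize(im[100:350,270:360],None,fx=1.5,fy=1.5,interpolation=2)
o=np.zeros((450,720+0,3),np.uint8);o[:]=B[:450]
cv2.imwrite('pics/s6z.png',o[:,:,::-1])
x,y,f=520,140,6
o=cv2.resize(im[y:y+100,x:x+120],None,fx=f,fy=f,interpolation=2);o=cv2.convertScaleAbs(o,alpha=1.2,beta=25)
for k in range(0,120,10): cv2.line(o,(k*f,0),(k*f,8),(255,0,0),1);cv2.putText(o,str(x+k),(k*f,20),0,.4,(255,0,0),1)
for k in range(0,100,10): cv2.line(o,(0,k*f),(8,k*f),(255,0,0),1);cv2.putText(o,str(y+k),(10,k*f+4),0,.4,(255,0,0),1)
cv2.imwrite('pics/w6z.png',o[:,:,::-1])
g=cv2.cvtColor(im,7).astype(int);print([(r,g[r,314]) for r in list(range(120,140))+list(range(150,164))])
E
```

```text
[ 0.5166 -0.1623  0.2373] [-0.7167 -0.3296 -2.423 ] 0.08153541974519904 9.8167
tool shift mm [-1.8001  2.8794  0.524 ] rotvec deg [-0.1676 -0.039  -0.0282]
goal in goal axes [-1.8011  2.877   0.5336]
pred lens w6 [[512.8001 226.2085]]
pred scene corners [[265.3551 142.5977]
 [227.4549 134.0131]
 [256.9221 202.405 ]
 [220.7376 191.1529]]
pred wrist near top/bot [[312.8443 159.6995]
 [313.512  132.5653]]
[(120, np.int64(204)), (121, np.int64(204)), (122, np.int64(204)), (123, np.int64(204)), (124, np.int64(204)), (125, np.int64(203)), (126, np.int64(204)), (127, np.int64(203)), (128, np.int64(203)), (129, np.int64(204)), (130, np.int64(208)), (131, np.int64(174)), (132, np.int64(126)), (133, np.int64(129)), (134, np.int64(131)), (135, np.int64(131)), (136, np.int64(130)), (137, np.int64(129)), (138, np.int64(130)), (139, np.int64(129)), (150, np.int64(130)), (151, np.int64(130)), (152, np.int64(131)), (153, np.int64(129)), (154, np.int64(130)), (155, np.int64(130)), (156, np.int64(128)), (157, np.int64(122)), (158, np.int64(184)), (159, np.int64(207)), (160, np.int64(203)), (161, np.int64(204)), (162, np.int64(203)), (163, np.int64(204))]
```

The move stopped about 3 mm short, so I'll finish it. I'll save the last viewing for one joint check.

send_rows(
  motion=[
    {"gripper": 4,"travel": [-0.9,1.4,0.3],"rotation": [-0.2,0,0]},
    {"gripper": 4,"travel": [-0.9,1.4,0.3],"rotation": [0,0,0]},
    {"gripper": 4,"travel": [0,0,0],"rotation": [0,0,0]},
    {"gripper": 4,"travel": [0,0,0],"rotation": [0,0,0]},
    {"gripper": 4,"travel": [0,0,0],"rotation": [0,0,0]},
    {"gripper": 4,"travel": [0,0,0],"rotation": [0,0,0]},
  ],
)

```text
t: 10.42
tcp_pos: [0.5191, -0.1648, 0.2379]
tool_rot: [0.756, 0.631, 0.113, 0.134]
force: [0.3, 0.3, -2.5]
finger_gap: 0.081
```

```bash
python3 - <<'E'
from fit import *
v=np.load('v.npy');H,cx,ax,L=model(v)
for k in range(3):
    s=manip.sense();c=manip.calibration('wrist');im=snap('wrist','w7.png')
    print(s['tcp_pos'],s['tool_rot'],s['t']);delta(L,v[2],v[3])
    M=np.eye(4);M[:3,:3]=R.from_quat(s['tool_rot']).as_matrix();M[:3,3]=s['tcp_pos']
    print('cam in tool',(np.linalg.inv(M)@c['cam_to_world'])[:3].round(4).tolist(),'lens px',proj(c,[L]))
np.save('w7.npy',c,allow_pickle=True);b=snap('scene','s7.png')
A=cv2.resize(im[150:290,460:600],None,fx=4,fy=4,interpolation=2);A=cv2.convertScaleAbs(A,alpha=1.2,beta=25)
for k in range(0,140,10):
    cv2.line(A,(k*4,0),(k*4,6),(255,0,0),1);cv2.line(A,(0,k*4),(6,k*4),(255,0,0),1)
    if k%20==0: cv2.putText(A,str(460+k),(k*4,16),0,.35,(255,0,0),1);cv2.putText(A,str(150+k),(8,k*4+4),0,.35,(255,0,0),1)
B=cv2.copyMakeBorder(cv2.resize(b[110:250,190:310],None,fx=2,fy=2,interpolation=2),0,280,0,0,0)
cv2.imwrite('pics/f.png',np.hstack([A,B])[:,:,::-1])
E
```

```text
[ 0.5191 -0.1648  0.2379] [0.7559 0.6307 0.1125 0.1345] 10.4167
tool shift mm [ 0.1916 -0.112   0.0369] rotvec deg [ 0.0729 -0.02   -0.0358]
goal in goal axes [ 0.1917 -0.1118  0.037 ]
cam in tool [[0.0006, -0.9635, -0.2676, 0.0684], [1.0, 0.0005, 0.0005, 0.0004], [-0.0003, -0.2676, 0.9635, -0.1422]] lens px [[508.3476 223.1297]]
[ 0.5191 -0.1648  0.2379] [0.7559 0.6307 0.1126 0.1345] 10.4667
tool shift mm [ 0.2066 -0.138   0.0275] rotvec deg [ 0.0744 -0.0198 -0.0389]
goal in goal axes [ 0.2067 -0.1378  0.0276]
cam in tool [[0.0006, -0.9635, -0.2676, 0.0684], [1.0, 0.0005, 0.0004, 0.0004], [-0.0003, -0.2676, 0.9635, -0.1422]] lens px [[508.3435 223.1484]]
[ 0.5192 -0.1648  0.2379] [0.7559 0.6307 0.1126 0.1345] 10.5167
tool shift mm [ 0.1998 -0.1359  0.0301] rotvec deg [ 0.0746 -0.0191 -0.0333]
goal in goal axes [ 0.1999 -0.1357  0.0302]
cam in tool [[0.0007, -0.9635, -0.2676, 0.0684], [1.0, 0.0006, 0.0005, 0.0004], [-0.0003, -0.2676, 0.9635, -0.1422]] lens px [[508.325  223.1554]]
```

View pics/f.png

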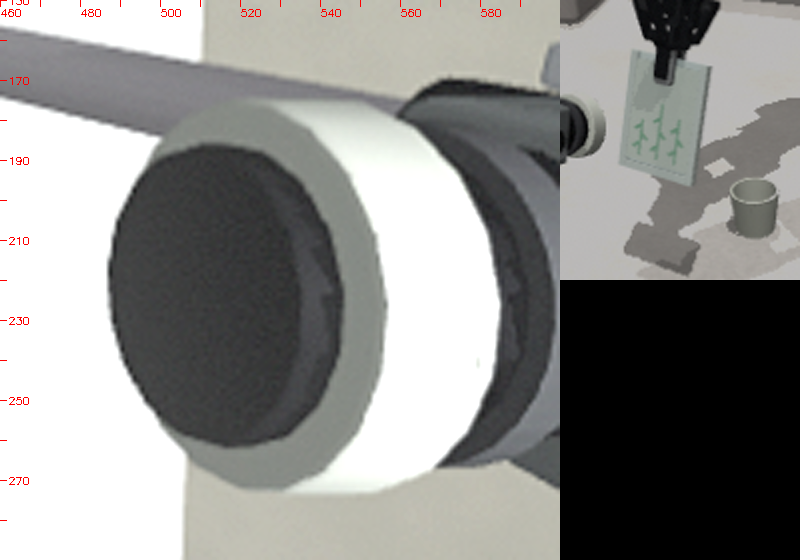

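The lens disc centre is at about (511,224), against a predicted (508,223). The scene inset shows the cassette presented facing the lens, with the beaker untouched. I'll refit with this closer view.

```bash
python3 - <<'E'
import fit
from fit import *
z=lambda a:np.array(a)/4+[460-.4,150-.4]
fit.cw=np.load('w7.npy',allow_pickle=True).item()
fit.disc=z([(150,165),(125,205),(112,245),(108,290),(113,330),(130,375),(155,410),(180,432),(270,190),(288,230),(298,275),(300,320),(293,365),(280,405)])
fit.ring=z([(160,150),(190,125),(230,105),(310,125),(345,165),(370,215),(383,265),(386,315),(378,370),(360,420),(330,460),(290,485),(240,488),(200,468)])
r=least_squares(res,np.load('v.npy'));v=r.x;H,cx,ax,L=model(v)
print('yaw,tilt',np.degrees(v[2:4]),v,'lens',L,r.cost,np.sqrt(np.diag(np.linalg.inv(r.jac.T@r.jac))));print(r.fun)
print('top',proj(ct,[L]),proj(ct,[L+v[5]*ax+.03*np.cross(ax,[0,0,1])*k for k in(1,-1)]))
delta(L,v[2],v[3]);np.save('v2.npy',v)
# without foot
fr=fit.foot;fit.foot=[];r=least_squares(res,v);print('nofoot',np.degrees(r.x[2:4]),model(r.x)[3],r.cost);delta(model(r.x)[3],r.x[2],r.x[3])
c=fit.cw;g=cv2.cvtColor(cv2.imread('pics/w7.png'),6).astype(int)
print([(q,int(g[q,314])) for q in (129,130,131,132,133,156,157,158,159)])
# scene check of cassette corners: project at tcp (crop origin 190,110 x2, +560)
s=manip.sense();Rt=R.from_quat(s['tool_rot']).as_matrix()
print((proj(cs,s['tcp_pos']+np.array([[.05,0,-.0289],[-.05,0,-.0289],[.05,0,.1011],[-.05,0,.1011]])@Rt.T)-[190,110])*2+[560,0])
E
```

```text
yaw,tilt [-10.887   20.8997] [ 0.7091 -0.1999 -0.19    0.3648  0.0234  0.0064] lens [ 0.6431 -0.1872  0.2443] 15.411691086033379 [0.0003 0.0005 0.0082 0.0052 0.0003 0.0003]
[-0.4176 -0.2253  0.8588  1.5167  1.1697 -0.4196 -1.7303 -1.5379 -0.1531
 -0.216  -0.1728  0.0568  0.1873  1.0834  0.4979 -1.6494 -1.4099 -0.4088
 -0.2523  0.1465  0.4235  0.3389 -0.1329 -0.3455 -0.772  -0.842  -0.2198
  0.3538  2.4697  1.1333  1.3113 -1.1557  1.1807  0.6274]
top [[407.8523 175.8784]] [[419.7564 175.4731]
 [397.0791 171.1331]]
tool shift mm [ 1.4227 -0.034   2.8471] rotvec deg [-0.6982 -0.23    0.5272]
goal in goal axes [ 1.4336 -0.0818  2.8407]
nofoot [-11.1459  20.7579] [ 0.6429 -0.187   0.2445] 9.054141072001805
tool shift mm [ 2.0841 -0.1304  2.305 ] rotvec deg [-0.5565 -0.3199  0.7701]
goal in goal axes [ 2.0949 -0.1808  2.2918]
[(129, 205), (130, 207), (131, 177), (132, 128), (133, 129), (156, 120), (157, 109), (158, 183), (159, 207)]
[[707.5071  65.3212]
 [631.7367  48.0889]
 [690.399  185.2513]
 [618.0385 162.6388]]
```

send_rows(
  motion=[
    {"gripper": 4,"travel": [0.7,0,1.2],"rotation": [-0.3,-0.1,0.3]},
    {"gripper": 4,"travel": [0.7,0,1.2],"rotation": [-0.3,-0.1,0.2]},
    {"gripper": 4,"travel": [0,0,0],"rotation": [0,0,0]},
    {"gripper": 4,"travel": [0,0,0],"rotation": [0,0,0]},
    {"gripper": 4,"travel": [0,0,0],"rotation": [0,0,0]},
    {"gripper": 4,"travel": [0,0,0],"rotation": [0,0,0]},
    {"gripper": 4,"travel": [0,0,0],"rotation": [0,0,0]},
    {"gripper": 4,"travel": [0,0,0],"rotation": [0,0,0]},
  ],
)

```text
t: 11.28
tcp_pos: [0.5203, -0.1636, 0.2357]
tool_rot: [0.758, 0.627, 0.115, 0.139]
force: [-0.3, -0.0, -3.5]
finger_gap: 0.082
```

```bash
python3 - <<'E'
from fit import *
v=np.load('v2.npy');H,cx,ax,L=model(v);delta(L,v[2],v[3])
q=np.load('wt.npy',allow_pickle=True).item()
s=manip.sense();print(s['t'],s['force'],s['finger_gap'],np.abs(s['qd']).max())
Rt=R.from_quat(s['tool_rot']).as_matrix();print('tool x (level?)',Rt[:,0],'tilt of y',np.degrees(np.arcsin(Rt[2,1])))
E
```

```text
tool shift mm [ 0.0841 -0.1598  0.4772] rotvec deg [-0.0876 -0.024   0.0292]
goal in goal axes [ 0.0842 -0.1606  0.477 ]
11.2833 [-0.317  -0.0402 -3.4889] 0.08181530593148247 0.002506801964615388
tool x (level?) [0.1883 0.9821 0.0002] tilt of y 20.812095725261063
```

The cassette is at the goal within measurement error, level, still and gripped. Handing in.

```bash
python3 -c "
from station import manip
print(manip.sign_off())"
```

```text
the job is handed in; nothing more can be done
None
```

I slid the tall cassette straight up out of its slot, gripped by its top edge at 60 N. I then carried it to the bench camera and handed in at 11.3 s, still holding it there.

**Position:** my last estimate put the tool within 0.5 mm and 0.1° of the target. The lower edge was level, since the tool's sideways axis was horizontal to within about 0.01°. Joint speeds were close to zero, and the grip opening had been steady since the lift.

**Camera pose uncertainty:** two fits of the camera from wrist views differed by about 0.6° in yaw, 0.8° in tilt and 1 mm at the lens. That came to 2–3 mm in the tool target. The three foot-centre readings differed by up to 7 mm, so I relied mostly on the lens and ring outlines. I used the later, closer fit: yaw −10.9°, tilt 20.9°.

**Grip check:** in the wrist view before the final adjustment of about 3 mm, the cassette edge sat where it did right after the lift, so I saw no slip. I took no new picture after that adjustment, only readings.

**Other objects:** both short cassettes were standing in the picture taken just after the lift. The beaker looked undisturbed in the last scene view. I saw no sign of contact with the camera or bottle, but I did not check either one separately at the end.

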